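# Snap the new main board into the opened pH meter

### The arm

A 7-joint arm with a two-finger parallel gripper is mounted at the origin on the work surface. World frame = base frame: x ahead of the robot, y to its left, z up, the work surface at z = 0. Lengths are in mm, angles in rad, forces in N, time in s.
With the tool pointing down it reaches from about 400 to 875 mm from the base axis. Payload 4.4 kg.
Tool frame: the origin (TCP) lies at the very end of the fingers, on their centre line; the grasp point (between the pads) lies 19 mm behind it; y points along the fingers, x is the direction in which the jaws open and shut, and the axes are right-handed (so a half turn about y gives the same grasp; the last joint's range is limited). The gripper opens to 85 mm and grips with 20 to 120 N. Pads are 22 mm wide; open, the fingers measure 114 mm over their backs; the gripper's body (76 mm by 85 mm) begins 54 mm behind the grasp point. The pads swing forward as they close: fully open they stand 13 mm farther back than shut.
Start: joints at [-1.203, 0.628, 0.038, 1.517, -0.027, 0.996, -0.02], TCP at [273.188, 589.819, 231.313] pointing down, gripper open.
Joint ranges: [-3.06, 3.06], [-0.37, 2.12], [-1.25, 1.32], [0.18, 2.47], [-1.1, 4.24], [0.23, 1.98], [-2.94, 2.94]. Speed limits (rad/s): [2.57, 2.57, 3.14, 3.14, 3.14, 3.14, 3.14].

### API

Orientations are given as [roll, pitch, yaw] about the fixed x, y, z axes, in that order (R = Rz(yaw) Ry(pitch) Rx(roll)).
In Python, from cell import readout, eyes, finish_job gives the robot as it stands. The module is installed in compiled form; this text tells all that it offers.
- The arm moves only by the tool apply_moves, never from a script. Its argument "commands" is a list that holds one entry, the list of rows, each a list of 6 numbers: the shift along the tool's x, y, z in units of 0.04 m (1.0 is 0.04 m), then the turn, a rotation vector about the tool's x, y, z in units of 5 degrees (1.0 is 5 degrees). A call has 1 to 8 rows; each row shifts and turns the pose as measured when the row begins, along the tool's axes as they then stand; what a row does not reach is not made up. A row lasts 1/12 s, in which the tool goes at most 41.7 mm and 7.16 degrees, less where a joint would pass 70% of its speed; a pose out of reach is approached as far as the arm can. A call with a number of a shift or a turn outside -1 to 1 is refused whole. A call with a gripper value outside its range is refused whole. "claw" is the finger opening in mm, from 0 to 85.4, set as the call begins (left out, the last holds). The fingers move at their own pace and stop on an object; the grip force is fixed at half the most. Time passes only in rows, so rows that do not move let the fingers close. It gives the time, the measured TCP pose, the force and the opening at its end, in the units of the state.
- readout.read_state(): the state, without advancing time (a new reading comes with each control period).
- eyes.get_image(name): name is "scene" or "top"; returns a dict with "image" (480x640x3 uint8, red, green, blue), "mtx" (3x3 intrinsics, pixels), "rvec" (rotation vector, rad) and "tvec" (3), from world to camera coordinates, as OpenCV has them. Camera axes: x right, y down, z forward; pixel columns grow to the right and rows downward; lengths in mm; the calibration is good to about 2 mm. A picture is of the moment at which its call begins. There is no depth.
- finish_job(): hands the job in, once; it reports no verdict.
The state is a dict: "clock": time; "qpos": joint angles; "qd": joint speeds; "tau": joint torques, N m; "eef_pos": TCP position; "tool_rot": TCP orientation; "force": force on the tool from outside, world axes, zero at the start; "torque": the same for the moment, N m; "width": finger opening in mm.
Only numpy, scipy, OpenCV 4.12 (cv2) and the standard library are available. Lean on these libraries where they do the work, as an engineer would, in place of code of your own. Each camera call takes 0.05 s, during which the arm holds its last target. There are 200 camera calls.

### The job

Pick the green circuit board out of the blue tray by its black heat sink and lay it over the four white snap standoffs in the opened instrument base, green terminal block towards the low opening in the end wall. Then press it down gently at the white spots, one corner after another, until every post has clicked through its hole and the board sits fully home on all four; do not force the whole board down at once or lean on it hard, leave the other things alone, and let go at the end.

Things in the scene. Friction and masses are not known exactly. Their poses are not given: they have to be found in the camera images.
- board: green circuit board, 140 x 100 x 3 mm (its x, y, z), about 0.2 kg, at first flat in the blue tray. Origin: centre of its underside; z up out of the component side. A green terminal block (46 mm wide, 10 mm tall) lies along its +x edge, a low black chip and a blue capacitor (10 mm tall) along its -x edge. Four 9 mm square mounting holes at (+-60, +-40) mm.
- heat_sink (a point): centre of the top of the black finned heat sink at the board's centre, the thing to hold the board by: 34 (x) x 24 (y) x 32 mm tall, its top 35 mm above the board's underside. Pinch it across its 24 mm width, along the board's y; the board is bare for 25 mm either side of it in y.
- case: opened instrument base, fixed: 200 x 160 mm, walls 3 mm thick and 32 mm tall, beige, teal ends. Origin: centre of its underside, z up; levelling feet hold it 1 to 8 mm above the bench. The low opening, 70 mm wide, in its +x end wall is for the board's terminal block: the board goes in with its x along the case's x. Four white nylon snap standoffs stand at (+-60, +-40) mm (see seat_a).
- tray: shallow blue tray, fixed, flat on the bench, 190 x 150 x 12 mm with 4 mm walls and floor, in which the board lies at first. Origin: centre of its underside.
- hole_a (a point): centre of the board's mounting hole at its +x, +y corner, at the level of the board's underside
- seat_a (a point): centre of the seat of the standoff at the case's +x, +y corner, at the level of the seat (24 mm above the case's underside when unloaded); hole_a belongs on it. Each post: a pillar 12 mm thick on a black rubber mount, up to the seat, then a tapered pin 7.2 mm thick at the seat, 3 mm at its tip 12.5 mm above it, with two sprung barbs on its +x and -x sides, 12 mm across at 4.8 mm above the seat and 5 mm at 11.8 mm
- hole_b (a point): centre of the board's mounting hole at its +x, -y corner, at the level of the board's underside
- seat_b (a point): centre of the seat of the standoff at the case's +x, -y corner, at the level of the seat (24 mm above the case's underside when unloaded); hole_b belongs on it. A board laid over the posts rests loosely on the barbs, its underside 6 to 9 mm above the seats; they spring out over it (the click) once it is within 1.8 mm of the seat
- hole_c (a point): centre of the board's mounting hole at its -x, -y corner, at the level of the board's underside
- seat_c (a point): centre of the seat of the standoff at the case's -x, -y corner, at the level of the seat (24 mm above the case's underside when unloaded); hole_c belongs on it. The rubber mounts let each post sink under load, by 1 to 10 mm, differently at each post and not to be seen beforehand, until it stops solid; unloaded they rise again
- hole_d (a point): centre of the board's mounting hole at its -x, +y corner, at the level of the board's underside
- seat_d (a point): centre of the seat of the standoff at the case's -x, +y corner, at the level of the seat (24 mm above the case's underside when unloaded); hole_d belongs on it
- spot_a (a point): centre of the white round spot, 18 mm across, on the board's upper face near hole_a, at (+38, +38) mm from the board's centre: press here with shut fingers to snap post a. The board is bare round each spot from |x| 25 to 54 and |y| 17 to 50 mm. A push of 12 to 18 N squeezes the barbs in, then the corner drops on to its seat and turns solid; more than 34 N would harm the board
- spot_b (a point): the like white spot near hole_b, at (+38, -38) mm from the board's centre, upper face
- spot_c (a point): the like white spot near hole_c, at (-38, -38) mm from the board's centre, upper face
- spot_d (a point): the like white spot near hole_d, at (-38, +38) mm from the board's centre, upper face
- screwdriver: screwdriver 170 mm long lying on the bench between case and tray; a bystander, to be left alone. Origin: as it lies, near its middle
- spare_standoff: spare white nylon standoff, 18 mm thick, 32 mm tall, standing on the bench between case and tray; a bystander, to be left alone. Origin: centre of its underside
- amber_bottle: amber glass bottle, 68 mm thick, 150 mm tall; a bystander, to be left alone. Origin: centre of its underside
- buffer_jar: clear jar with blue cap, 56 mm thick, 75 mm tall; a bystander, to be left alone. Origin: centre of its underside
- beaker: glass beaker, 66 mm thick, 85 mm tall; a bystander, to be left alone. Origin: centre of its underside
- vial: small glass vial with white cap, 30 mm thick, 50 mm tall; a bystander, to be left alone. Origin: centre of its underside
- reagent_bottle: glass bottle with green cap, 72 mm thick, 140 mm tall; a bystander, to be left alone. Origin: centre of its underside
Things that resemble listed ones, but are neither listed nor needed, are in the scene too. Of the things that look like the board, the middle-sized one is meant.

How it is judged (in metres and radians):
On the way:
1. the board lies over all four posts, every hole within 4 mm of its post sideways and its underside less than 11 mm above the seats, but no corner pressed home yet (horizontal distance between hole_a and seat_a below 0.004 m and z of hole_a in the frame of case between 0.0265 and 0.035 m and horizontal distance between hole_b and seat_b below 0.004 m and z of hole_b in the frame of case between 0.0265 and 0.035 m and horizontal distance between hole_c and seat_c below 0.004 m and z of hole_c in the frame of case between 0.0265 and 0.035 m and horizontal distance between hole_d and seat_d below 0.004 m and z of hole_d in the frame of case between 0.0265 and 0.035 m), for 0.2 s.
At the end, for the whole second after the job is handed in: All four corners of the board are clicked home: each hole_ within 3 mm sideways of its seat_ and less than 1.8 mm above it, with the matching letters together; the board is at rest (horizontal distance between hole_a and seat_a below 0.003 m and z of hole_a in the frame of case between 0.022 and 0.0258 m and horizontal distance between hole_b and seat_b below 0.003 m and z of hole_b in the frame of case between 0.022 and 0.0258 m and horizontal distance between hole_c and seat_c below 0.003 m and z of hole_c in the frame of case between 0.022 and 0.0258 m and horizontal distance between hole_d and seat_d below 0.003 m and z of hole_d in the frame of case between 0.022 and 0.0258 m and linear speed of board below 0.01 m/s); the robot touches nothing.
It fails at once if the fingers bear on the board with more than 34 N in all (a squeeze on the heat sink counts) while any of its corners is pressed down over its post to less than 1.5 mm above the seat's unloaded height (contact force between the fingers and board above 34 N and ((horizontal distance between hole_a and seat_a below 0.01 m and z of hole_a in the frame of case below 0.0255 m) or (horizontal distance between hole_b and seat_b below 0.01 m and z of hole_b in the frame of case below 0.0255 m) or (horizontal distance between hole_c and seat_c below 0.01 m and z of hole_c in the frame of case below 0.0255 m) or (horizontal distance between hole_d and seat_d below 0.01 m and z of hole_d in the frame of case below 0.0255 m))).
It fails at once if a bystander (tool, spare standoff, bottle, jar, beaker or vial) is moved by more than 20 mm (distance of any of screwdriver, spare_standoff, amber_bottle, buffer_jar, beaker, vial, reagent_bottle from where it was at the start of the episode above 0.02 m).
It also fails if it takes over 67 s, if anything falls off the work surface, if the arm or the gripper's body presses on something with over 40 N, if the wrist force passes 120 N, or if a joint passes its speed limit or range.

## Working session

There is one attempt and no reset: what is moved stays moved. The work goes in short steps, Python scripts to look and compute and a tool call to move; the robot and the scene stay as the last step left them, time stands still between calls to the robot, and variables do not carry over. Pictures are saved under pics/ and viewed, about 8 in all and at most 12, crops included, and the job is handed in when it is done.

Besides the shell and the picture viewer there is one more tool, called after "Call:" by a JSON object that holds its "op" and its "data", one argument or row to a line. apply_moves: Moves the arm, as the interface text tells. Shifts and turns lie within -1 to 1; 1 stands for 0.04 m of shift or 5 degrees of turn. Its arguments: {"type":"object","properties":{"commands":{"type":"array"},"claw":{"type":"number"}},"required":["commands"]}

```bash
mkdir -p pics; cat > h.py <<'E'
import numpy as np, cv2
from cell import readout, eyes
def grab(n,f=None):
    d=eyes.get_image(n); im=cv2.cvtColor(d['image'],cv2.COLOR_RGB2BGR)
    if f: cv2.imwrite('pics/'+f,im)
    np.savez('cam_'+n+'.npz',**{k:np.array(d[k],float) for k in('mtx','rvec','tvec')})
    return im,d
def load(n): return dict(np.load('cam_'+n+'.npz'))
def ray(d,uv,z):
    R=cv2.Rodrigues(np.array(d['rvec'],float))[0];t=np.array(d['tvec'],float).ravel()
    c=-R.T@t; v=R.T@np.linalg.inv(d['mtx'])@np.array([uv[0],uv[1],1.]); return c+v*(z-c[2])/v[2]
def proj(d,p): return cv2.projectPoints(np.array(p,float).reshape(-1,1,3),np.array(d['rvec'],float),np.array(d['tvec'],float),np.array(d['mtx'],float),None)[0].reshape(-1,2)
E
python3 - <<'E'
from h import *
a,d=grab('scene','s0.png');b,e=grab('top','t0.png')
for x in (d,e):
    R=cv2.Rodrigues(np.array(x['rvec'],float))[0];print((-R.T@np.ravel(x['tvec'])).round(),x['mtx'][0][0],R[2].round(2))
s=readout.read_state();print(s)
E
```

```text
[1156. -225.  996.] 454.3986648523142 [-0.57  0.18 -0.8 ]
[ 333.   -8. 1550.] 509.35096361991924 [ 0.1  0.  -1. ]
{'clock': 0.1, 'qpos': array([-1.20281558,  0.62923243,  0.03844776,  1.51828002, -0.02698831,
        0.99630666, -0.01998007]), 'qd': array([ 5.76782389e-04, -1.50309425e-03, -6.54930300e-04, -1.21702595e-03,
        6.23782517e-04, -2.78347887e-05,  1.83952773e-04]), 'tau': array([ 3.28149981e-03, -5.64524853e+01,  1.23046305e+00, -1.93969613e+01,
        1.12455900e-02,  5.38070468e-03,  6.37349544e-06]), 'eef_pos': array([272.93667446, 589.29506297, 230.49100492]), 'tool_rot': array([-1.57082429,  0.00170819,  1.13703915]), 'force': array([-0.51206158, -0.35323163, -0.54979034]), 'torque': array([ 0.08211616,  0.00947088, -0.01750903]), 'width': 85.77046200281865}
```

View pics/t0.png

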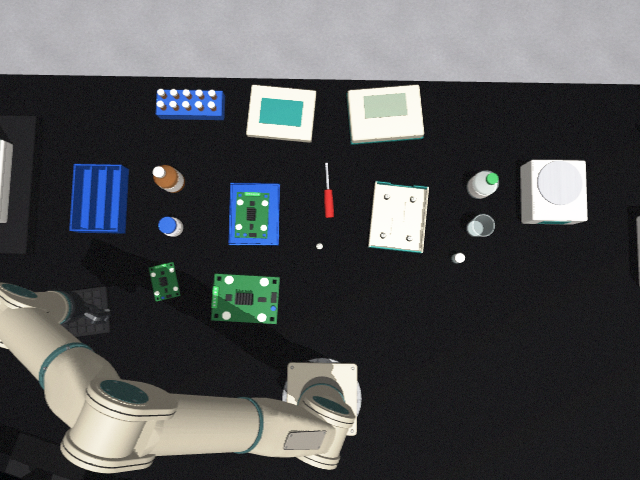

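View pics/s0.png

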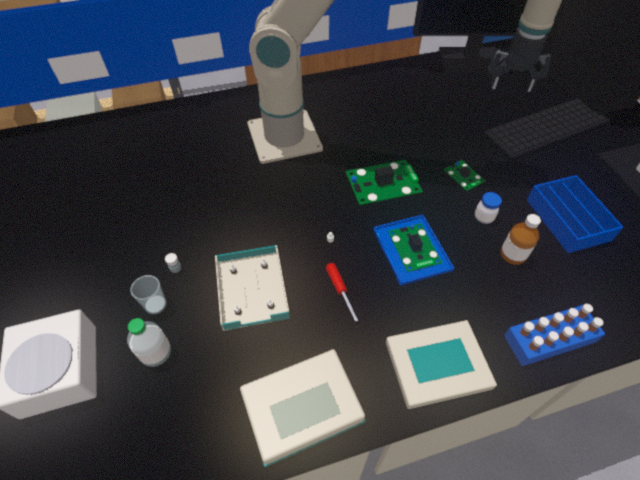

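The top view shows three boards: large loose one at (245,298), small one at (165,282), and the one in the blue tray at (252,213). The tray board's length is about 46 px, roughly 140 mm, so it is the middle one. The case is at (398,217). I'll check these in a close crop.

```bash
python3 - <<'E'
from h import *
t=cv2.imread('pics/t0.png');s=cv2.imread('pics/s0.png')
r=lambda im,x,y,w,h:cv2.resize(im[y:y+h,x:x+w],(400,400*h//w),interpolation=cv2.INTER_CUBIC)
A=r(t,220,175,70,70);B=r(t,363,175,72,72)
C=r(s,205,235,96,48*2)
D=r(s,370,205,90,90)
f=np.vstack([np.hstack([A,B]),np.hstack([C,D])]);f=cv2.resize(f,(600,600));cv2.imwrite('pics/c1.png',f)
E
```

```text
(no output)
```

View pics/c1.png

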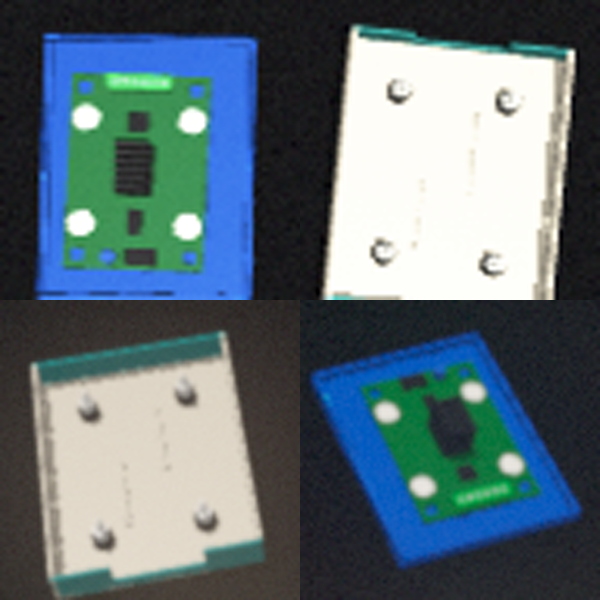

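The crop confirms the choice. The tray board has its terminal block at the far end (+x world), and the case's low opening is also at the far end. Next I measure the spots, the walls and the posts.

```bash
python3 - <<'E'
from h import *
for i in range(6):
    for n in('top','scene'):
        im,d=grab(n); np.save(f'im_{n}_{i}.npy',im)
avg={n:np.mean([np.load(f'im_{n}_{i}.npy').astype(float) for i in range(6)],0).astype(np.uint8) for n in('top','scene')}
for n in avg: cv2.imwrite(f'avg_{n}.png',avg[n])
# spots
for n,(x0,y0,w,h) in {'top':(228,182,52,62),'scene':(375,215,80,65)}.items():
    d=load(n);c=avg[n][y0:y0+h,x0:x0+w].astype(float)
    wgt=np.clip((c[...,2]-90)/110,0,1)   # red channel: white only
    k,l,st,ct=cv2.connectedComponentsWithStats((wgt>.3).astype(np.uint8))
    for j in range(1,k):
        if st[j,4]<8: continue
        m=cv2.dilate((l==j).astype(np.uint8),np.ones((3,3)))*wgt; yy,xx=np.indices(m.shape)
        uv=np.array([(m*xx).sum()/m.sum()+x0,(m*yy).sum()/m.sum()+y0]); print(n,st[j,4],uv.round(2),ray(d,uv,7.).round(1))
def r(im,x,y,w=16): return cv2.resize(im[y-w//2:y+w//2,x-w//2:x+w//2],(190,190),interpolation=cv2.INTER_NEAREST)
T=[(387,197),(413,199),(383,235),(409,238)];k=96/300
S=[(233,269),(264,264),(238,311),(270,305)]
g=np.vstack([np.hstack([r(avg['top'],*p) for p in T]),np.hstack([r(avg['scene'],*p) for p in S])]);cv2.imwrite('pics/p1.png',g)
E
```

```text
top 20 [251.74 193.59] [607.3 221.4   7. ]
top 36 [239.72 201.82] [581.1 257.4   7. ]
top 35 [264.41 202.7 ] [579.8 181.7   7. ]
top 36 [238.3  226.53] [504.8 259.    7. ]
top 36 [263.23 227.44] [503.5 182.9   7. ]
scene 37 [421.48 232.12] [502.1 263.4   7. ]
scene 39 [395.59 238.29] [500.8 187.    7. ]
scene 38 [432.88 253.81] [578.  261.7   7. ]
scene 39 [406.35 260.43] [576.8 185.7   7. ]
```

View pics/p1.png

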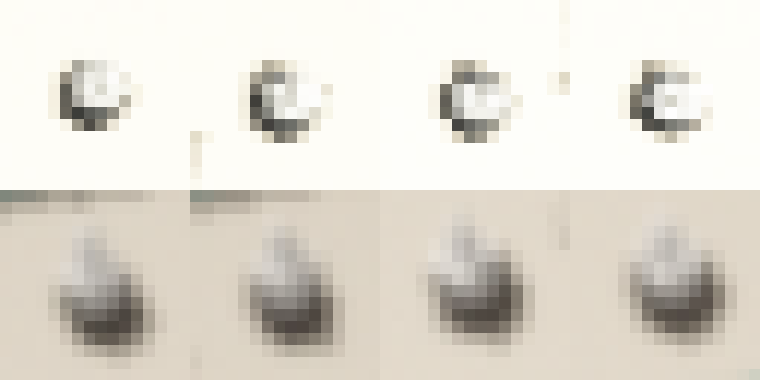

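The post patches show each pin at its patch's centre, with the dark mount toward the camera. The two cameras disagree by 3–4 mm on the board, so I'll measure the case relative to the board within each camera. I'll use the wall edges and cross-check against the posts.

```bash
python3 - <<'E'
from h import *
im=cv2.imread('avg_top.png').astype(float);d=load('top');g=im.max(2)
def cross(v,lev):
    # first crossing from dark to bright
    i=np.argmax(v>lev); return i-1+(lev-v[i-1])/(v[i]-v[i-1])
lev=110
right=[(700-0-(cross(g[y,438:415:-1],lev)),y) for y in range(192,246,3)]
right=np.array([(438-(700-a),b) for a,b in right])
far=np.array([(x,172+cross(g[172:195,x],90)) for x in list(range(379,389,2))+list(range(414,426,2))])
left=np.array([(360+cross(g[y,360:385],lev),y) for y in range(190,246,3)])
near=np.array([(x,262-cross(g[262:240:-1,x],90)) for x in range(374,420,3)])
for n,P,z in(('right',right,36),('far',far,36),('left',left,4),('near',near,4)):
    W=np.array([ray(d,p,z)[:2] for p in P]); vx,vy,x,y=cv2.fitLine(W.astype(np.float32),cv2.DIST_HUBER,0,.01,.01).ravel()
    ang=np.degrees(np.arctan2(vy,vx)); nrm=np.array([-vy,vx]); print(n,'ang',ang.round(2),'pt',x.round(1),y.round(1),'res',((W-[x,y])@nrm).std().round(2),np.abs((W-[x,y])@nrm).max().round(1))
for n,pts in {'top':[(387,197),(413,199),(383,235),(409,238)],'scene':[(233,269),(264,264),(238,311),(270,305)]}.items():
    gg=cv2.imread(f'avg_{n}.png').astype(float).max(2); dd=load(n)
    for x,y in pts:
        c=gg[y-7:y+8,x-7:x+8]; bg=np.percentile(c,80);w=np.clip(bg-c-18,0,None)
        if n=='scene': w[:2]=0
        k,l,st,_=cv2.connectedComponentsWithStats((w>0).astype(np.uint8)); j=l*0+(l==l[7,7] if l[7,7] else l>0)
        yy,xx=np.indices(w.shape); ys,xs=np.nonzero(j); ww=w*j
        uv=np.array([(ww*xx).sum()/ww.sum()+x-7,(ww*yy).sum()/ww.sum()+y-7]);print(n,uv.round(2),ray(dd,uv,12).round(1))
E
```

```text
right ang -5.22 pt 536.2 -307.0 res 0.39 0.9
far ang 84.64 pt 641.1 -243.5 res 0.32 0.6
left ang -5.24 pt 542.5 -145.0 res 0.19 0.5
near ang 84.82 pt 441.9 -233.1 res 0.09 0.2
top [385.48 197.37] [ 602.6 -188.4   12. ]
top [411.36 199.64] [ 597.1 -267.5   12. ]
top [381.63 235.3 ] [ 485.9 -177.6   12. ]
top [407.6  238.33] [ 478.1 -256.4   12. ]
scene [233.6  271.07] [ 479.1 -254.7   12. ]
scene [264.42 265.8 ] [ 486.6 -175.2   12. ]
scene [238.22 311.95] [ 598.9 -265.6   12. ]
scene [270.91 306.06] [ 606.5 -186.3   12. ]
```

The case yaw is about -5.2°, with its centre at (542.6, -226.3) in the top camera's frame. The board yaw is about -1°, with its centre near (541.5, 222). Now a planner helper that works out deltas in tool axes.

```bash
cat > plan.py <<'E'
import sys,numpy as np
from scipy.spatial.transform import Rotation as Ro
from cell import readout
def plan(x,y,z,yaw,down=None):
    s=readout.read_state();R=Ro.from_euler('xyz',s['tool_rot']);T=Ro.from_euler('xyz',[-np.pi/2,0,np.radians(yaw)])
    dp=R.inv().apply(np.array([x,y,z])-s['eef_pos'])/40; dr=np.degrees((R.inv()*T).as_rotvec())/5
    print('t',round(s['clock'],2),'pos',s['eef_pos'].round(1),'rot',np.degrees(s['tool_rot']).round(2),'F',s['force'].round(1),'w',round(s['width'],1))
    n=max(1,np.ceil(np.linalg.norm(dp)),np.ceil(np.linalg.norm(dr)/1.0)); print('total',dp.round(3),dr.round(2),'n',n,'row',np.r_[dp/n,dr/n].round(2))
if __name__=='__main__': plan(*map(float,sys.argv[1:]))
E
python3 plan.py 541.5 222 150 89
```

```text
t 0.7 pos [273.2 589.8 231.3] rot [-9.000e+01 -1.000e-02  6.514e+01] F [-0.2 -0.8  0.1] w 85.8
total [-5.525  2.033 -9.952] [-0.   -4.77  0.  ] n 12.0 row [-0.46  0.17 -0.83 -0.   -0.4   0.  ]
```

Call:
{"op": "apply_moves", "data": {
  "commands": [
    [[-0.46, 0.1, -0.83, 0, -0.4, 0], [-0.46, 0.1, -0.83, 0, -0.4, 0], [-0.46, 0.1, -0.83, 0, -0.4, 0], [-0.46, 0.1, -0.83, 0, -0.4, 0], [-0.46, 0.1, -0.83, 0, -0.4, 0], [-0.46, 0.1, -0.83, 0, -0.4, 0], [-0.46, 0.1, -0.83, 0, -0.4, 0], [-0.46, 0.1, -0.83, 0, -0.4, 0]]
  ],
  "claw": 70
}}

```text
clock: 1.37
eef_pos: [478.9, 375.6, 197.2]
tool_rot: [-1.565, -0.01, 1.453]
force: [-0.9, 0.0, -0.2]
width: 70.2
```

```bash
python3 plan.py 541.5 222 100 89
```

```text
t 1.37 pos [478.9 375.6 197.2] rot [-89.67  -0.58  83.26] F [-0.9  0.  -0.2] w 70.2
total [-3.655  2.381 -2.018] [-0.06 -1.15  0.12] n 5.0 row [-0.73  0.48 -0.4  -0.01 -0.23  0.02]
```

Call:
{"op": "apply_moves", "data": {
  "commands": [
    [[-0.73, 0.45, -0.4, 0, -0.23, 0], [-0.73, 0.45, -0.4, 0, -0.23, 0], [-0.73, 0.45, -0.4, 0, -0.23, 0], [-0.73, 0.45, -0.4, 0, -0.23, 0], [-0.7, 0.45, -0.35, 0, -0.23, 0], [0, 0, 0, 0, 0, 0]]
  ],
  "claw": 56
}}

```text
clock: 1.87
eef_pos: [558.8, 210.8, 102.9]
tool_rot: [-1.577, -0.011, 1.547]
force: [-0.2, -1.0, 0.6]
width: 56.1
```

```bash
python3 plan.py 541.5 222 40 89
```

```text
t 1.87 pos [558.8 210.8 102.9] rot [-90.38  -0.61  88.61] F [-0.2 -1.   0.6] w 56.1
total [0.253 1.573 0.449] [ 0.08 -0.08  0.12] n 2.0 row [ 0.13  0.79  0.22  0.04 -0.04  0.06]
```

Call:
{"op": "apply_moves", "data": {
  "commands": [
    [[0.13, 0.5, 0.22, 0.04, -0.04, 0.06], [0.12, 0.5, 0.22, 0.04, -0.04, 0.06], [0, 0.4, 0, 0, 0, 0], [0, 0, 0, 0, 0, 0]]
  ],
  "claw": 46
}}

```text
clock: 2.2
eef_pos: [544.9, 216.1, 45.0]
tool_rot: [-1.573, 0.002, 1.542]
force: [0.4, 0.2, 0.7]
width: 46.1
```

```bash
python3 plan.py 541.5 222 12 89; python3 -c "
from h import *
grab('scene','s1.png');im=cv2.imread('pics/s1.png');cv2.imwrite('pics/s1c.png',cv2.resize(im[160:310,340:500],(800,750))[:600])"
```

```text
t 2.2 pos [544.9 216.1  45. ] rot [-90.13   0.1   88.37] F [0.4 0.2 0.7] w 46.1
total [0.146 0.824 0.092] [ 0.03 -0.13 -0.02] n 1 row [ 0.15  0.82  0.09  0.03 -0.13 -0.02]
```

View pics/s1c.png

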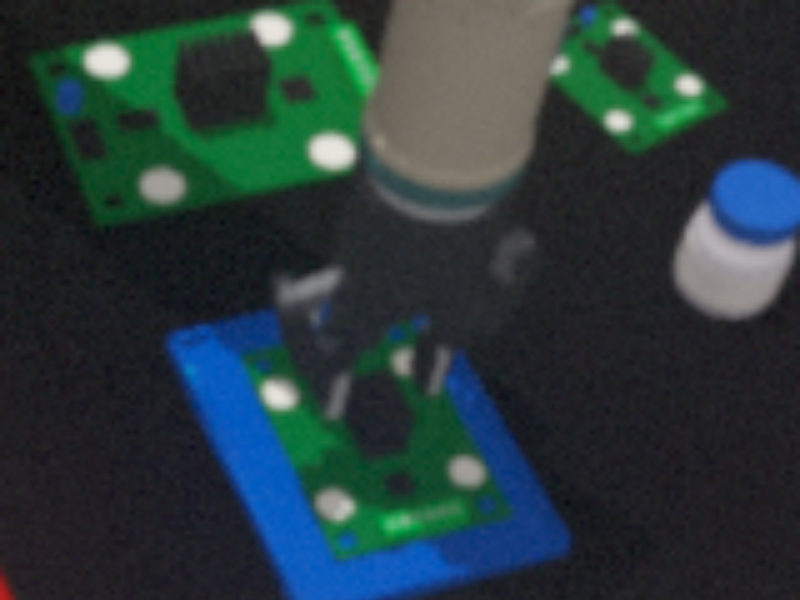

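The fingers straddle the heat sink (crop pixel 378,412) and need about +5 mm in y, then the descent.

Call:
{"op": "apply_moves", "data": {
  "commands": [
    [[0.15, 0, 0.09, 0, -0.13, 0], [0, 0.3, 0, 0, 0, 0], [0, 0.3, 0, 0, 0, 0], [0, 0.15, 0, 0, 0, 0], [0, 0, 0, 0, 0, 0]]
  ]
}}

```text
clock: 2.67
eef_pos: [544.9, 226.1, 17.7]
tool_rot: [-1.581, -0.003, 1.556]
force: [0.2, -0.0, -0.6]
width: 46.1
```

```bash
python3 plan.py 541.5 222 12 89
```

```text
t 2.67 pos [544.9 226.1  17.7] rot [-90.6   -0.18  89.16] F [ 0.2 -0.  -0.6] w 46.1
total [-0.105  0.14   0.085] [0.12 0.03 0.04] n 1 row [-0.11  0.14  0.09  0.12  0.03  0.04]
```

Call:
{"op": "apply_moves", "data": {
  "commands": [
    [[-0.1, 0.1, 0.08, 0.1, 0.03, 0.04], [0, 0, 0, 0, 0, 0], [0, 0.05, 0, 0, 0, 0], [0, 0, 0, 0, 0, 0]]
  ]
}}

```text
clock: 3.0
eef_pos: [541.5, 221.3, 10.8]
tool_rot: [-1.571, 0.001, 1.553]
force: [0.2, 0.3, -0.7]
width: 46.0
```

```bash
python3 plan.py 541.5 222 11 89
```

```text
t 3.0 pos [541.5 221.3  10.8] rot [-9.003e+01  7.000e-02  8.897e+01] F [ 0.2  0.3 -0.7] w 46.0
total [ 0.016 -0.004  0.   ] [ 0.01 -0.01 -0.01] n 1 row [ 0.02 -0.    0.    0.01 -0.01 -0.01]
```

Call:
{"op": "apply_moves", "data": {
  "commands": [
    [[0, 0, 0, 0, 0, 0], [0, 0, 0, 0, 0, 0], [0, 0, 0, 0, 0, 0], [0, 0, 0, 0, 0, 0], [0, 0, 0, 0, 0, 0], [0, 0, 0, 0, 0, 0]]
  ],
  "claw": 0
}}

```text
clock: 3.5
eef_pos: [541.9, 221.5, 11.5]
tool_rot: [-1.572, 0.0, 1.552]
force: [0.7, 0.1, -1.8]
width: 23.1
```

Call:
{"op": "apply_moves", "data": {
  "commands": [
    [[0, 0, 0, 0, 0, 0], [0, -0.2, 0, 0, 0, 0], [0, -0.4, 0, 0, 0, 0], [0, -0.5, 0, 0, 0, 0], [0, -0.7, 0, 0, 0, 0], [0, -0.7, 0, 0, 0, 0], [0, 0, 0, 0, 0, 0]]
  ]
}}

```text
clock: 4.08
eef_pos: [539.6, 220.5, 115.0]
tool_rot: [-1.566, 0.004, 1.553]
force: [0.5, 0.7, -0.4]
width: 23.2
```

```bash
python3 plan.py 541.5 222 120 89; python3 - <<'E'
from h import *
grab('scene','s2.png');im=cv2.imread('pics/s2.png');cv2.imwrite('pics/s2c.png',cv2.resize(im[130:310,340:520],(600,600)))
E
```

```text
t 4.08 pos [539.6 220.5 115. ] rot [-89.74   0.21  88.96] F [ 0.5  0.7 -0.4] w 23.2
total [ 0.037 -0.126 -0.046] [-0.05 -0.01 -0.04] n 1 row [ 0.04 -0.13 -0.05 -0.05 -0.01 -0.04]
```

View pics/s2c.png

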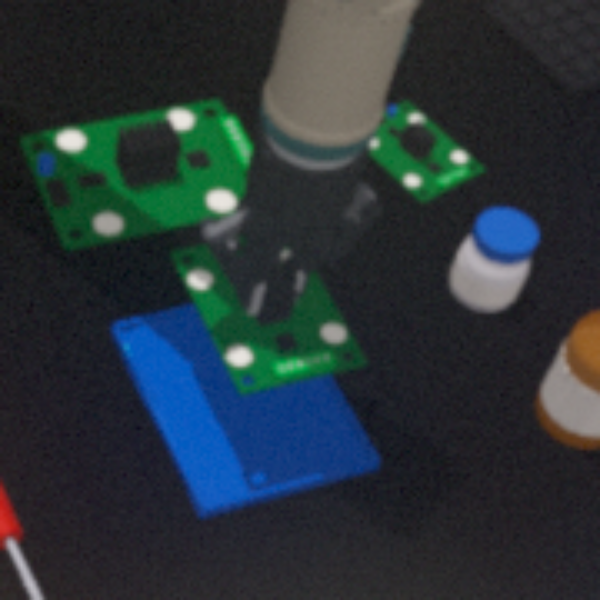

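The board is gripped and lifted (crop centre around 270,310), level, with its terminal block still at the far end. I'm carrying it over the case.

Call:
{"op": "apply_moves", "data": {
  "commands": [
    [[-0.4, -0.1, 0, 0, 0.1, 0], [-0.8, 0, 0, 0, 0.1, 0], [-0.9, 0, 0, 0, 0.1, 0], [-0.9, 0, 0, 0, 0.1, 0], [-0.9, 0, 0, 0, 0.1, 0], [-0.9, 0, 0, 0, 0.1, 0], [-0.9, 0, 0, 0, 0.1, 0], [-0.9, 0, 0, 0, 0.1, 0]]
  ]
}}

```text
clock: 4.8
eef_pos: [521.9, -39.9, 112.4]
tool_rot: [-1.558, -0.003, 1.502]
force: [0.7, 0.1, -2.3]
width: 23.1
```

```bash
python3 plan.py 542 -224 110 84.8
```

```text
t 4.8 pos [521.9 -39.9 112.4] rot [-89.25  -0.19  86.05] F [ 0.7  0.1 -2.3] w 23.1
total [-4.558  0.034 -0.819] [-0.15  0.25  0.04] n 5.0 row [-0.91  0.01 -0.16 -0.03  0.05  0.01]
```

Call:
{"op": "apply_moves", "data": {
  "commands": [
    [[-0.9, 0, -0.16, -0.03, 0.05, 0], [-0.9, 0, -0.16, -0.03, 0.05, 0], [-0.9, 0, -0.16, -0.03, 0.05, 0], [-0.8, 0, -0.16, -0.03, 0.05, 0], [-0.4, 0, -0.1, 0, 0, 0], [0, 0, 0, 0, 0, 0]]
  ]
}}

```text
clock: 5.3
eef_pos: [530.5, -216.7, 105.5]
tool_rot: [-1.556, 0.002, 1.47]
force: [-0.5, -0.6, -2.3]
width: 23.5
```

```bash
python3 plan.py 542 -224 80 84.8
```

```text
t 5.3 pos [ 530.5 -216.7  105.5] rot [-89.15   0.12  84.23] F [-0.5 -0.6 -2.3] w 23.5
total [-0.152  0.633 -0.315] [-0.17 -0.11 -0.02] n 1 row [-0.15  0.63 -0.31 -0.17 -0.11 -0.02]
```

Call:
{"op": "apply_moves", "data": {
  "commands": [
    [[-0.15, 0.2, -0.31, -0.17, -0.1, 0], [0, 0.2, 0, 0, 0, 0], [0, 0.1, 0, 0, 0, 0], [0, 0, 0, 0, 0, 0], [0, 0, 0, 0, 0, 0]]
  ]
}}

```text
clock: 5.72
eef_pos: [540.6, -220.5, 79.6]
tool_rot: [-1.565, -0.002, 1.482]
force: [0.3, -0.6, -1.6]
width: 22.9
```

```bash
cat > spots.py <<'E'
from h import *
s=readout.read_state();zt=s['eef_pos'][2]-7+3
print(s['eef_pos'].round(1),np.degrees(s['tool_rot']).round(2),s['force'].round(1))
B=np.array([[38,38],[38,-38],[-38,-38],[-38,38]])
ims={}
for n in('top','scene'):
    im=np.mean([grab(n)[0].astype(float) for _ in range(4)],0);d=load(n);ims[n]=im.astype(np.uint8)
    c,sn=np.cos(np.radians(-5.2)),np.sin(np.radians(-5.2));R=np.array([[c,-sn],[sn,c]])
    for k,b in zip('abcd',B):
        p=R@b+s['eef_pos'][:2]; uv0=proj(d,[*p,zt])[0]; x,y=uv0.round().astype(int)
        q=im[y-7:y+8,x-7:x+8]; gr=q[...,1]-q[...,2] # green minus red
        w=np.clip((q[...,2]-60)/100,0,1)*(gr<45)
        kk,l,st,ct=cv2.connectedComponentsWithStats((w>.25).astype(np.uint8))
        if kk<2: print(n,k,'none');continue
        j=min(range(1,kk),key=lambda j:np.hypot(*(ct[j]-7))-st[j,4]*.1); m=(l==j)*w;yy,xx=np.indices(m.shape)
        uv=np.array([(m*xx).sum()/m.sum()+x-7,(m*yy).sum()/m.sum()+y-7]);P=ray(d,uv,zt)[:2]
        print(n,k,'area',st[j,4],'uv',uv.round(1),'spot',P.round(1),'=> centre',(P-R@b).round(1))
f=np.hstack([cv2.resize(ims['top'][165:275,345:455],(400,400)),cv2.resize(ims['scene'][220:330,200:310],(400,400))])
import sys;cv2.imwrite('pics/'+sys.argv[1],f)
E
python3 spots.py h1.png
```

```text
[ 540.6 -220.5   79.6] [-89.69  -0.12  84.91] [ 0.3 -0.6 -1.6]
top a area 131 uv [384.3 200.6] spot [ 581.7 -177.5] => centre [ 540.4 -211.9]
top b area 225 uv [413.6 202.9] spot [ 576.7 -263.3] => centre [ 542.3 -222. ]
top c area 80 uv [411.3 225.3] spot [ 510.4 -256.9] => centre [ 551.7 -222.5]
top d area 102 uv [381.9 225.6] spot [ 507.9 -171. ] => centre [ 542.3 -212.3]
scene a area 99 uv [268.6 283.2] spot [ 580.9 -180. ] => centre [ 539.6 -214.4]
scene b area 99 uv [231.2 290. ] spot [ 573.2 -267.8] => centre [ 538.8 -226.5]
scene c area 22 uv [225.1 268.8] spot [ 510.4 -271.2] => centre [ 551.7 -236.8]
scene d area 37 uv [268.  259.7] spot [ 514.8 -165.9] => centre [ 549.2 -207.2]
```

View pics/h1.png

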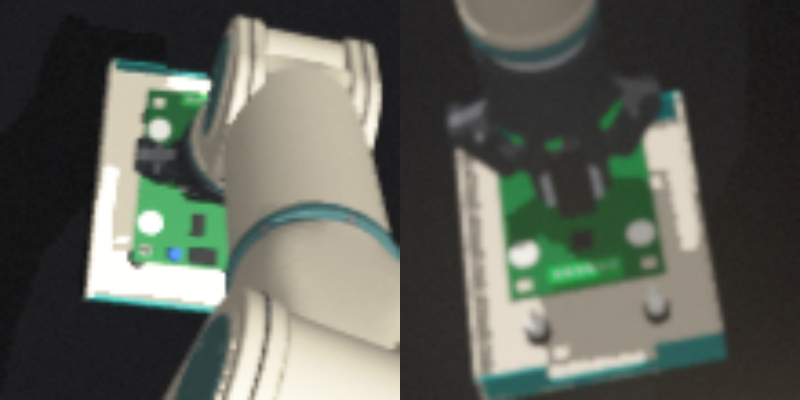

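The top view shows spots a and d at (388.7,200.5) and (386.2,226.0). The scene view shows a and b at (266,284) and (233.8,289.6). The white case confused my mask, so I'm re-measuring from these seeds with tight windows.

```bash
cat > sp2.py <<'E'
from h import *
def run(seeds,zt,yaw,N=4):
    B=dict(a=[38,38],b=[38,-38],c=[-38,-38],d=[-38,38]);c,sn=np.cos(np.radians(yaw)),np.sin(np.radians(yaw));R=np.array([[c,-sn],[sn,c]])
    for n in seeds:
        im=np.mean([grab(n)[0].astype(float) for _ in range(N)],0);d=load(n)
        for k,(u,v) in seeds[n].items():
            x,y=round(u),round(v)
            for _ in range(3):
                q=im[y-4:y+5,x-4:x+5,2];lo,hi=np.percentile(q,15),np.percentile(q,92);w=np.clip((q-lo)/(hi-lo)-.25,0,.75)
                yy,xx=np.indices(w.shape);w=w*(np.hypot(xx-4,yy-4)<4.6);uv=np.array([(w*xx).sum()/w.sum()+x-4,(w*yy).sum()/w.sum()+y-4]);x,y=uv.round().astype(int)
            P=ray(d,uv,zt)[:2];print(n,k,uv.round(2),P.round(1),'centre',(P-R@B[k]).round(1))
E
python3 - <<'E'
from sp2 import *
run(dict(top=dict(a=(388.7,200.5),d=(386.2,226)),scene=dict(a=(266,284.1),b=(233.8,289.6))),75.6,-5.2)
E
```

```text
top a [388.96 199.98] [ 583.9 -191.1] centre [ 542.6 -225.5]
top d [386.29 225.61] [ 508.2 -183.9] centre [ 542.6 -225.2]
scene a [265.58 283.6 ] [ 580. -187.] centre [ 538.7 -221.4]
scene b [233.33 289.69] [ 574.  -262.9] centre [ 539.6 -221.6]
```

In both cameras the board is within about 1 mm of the case centre. The case in the top frame is (542.6, -226.3) and the board is (542.6, -225.4). I'm lowering to just above the pins and looking again.

Call:
{"op": "apply_moves", "data": {
  "commands": [
    [[-0.02, 0.2, 0, -0.06, 0, 0], [0, 0.2, 0, 0, 0, 0], [0, 0.1, 0, 0, 0, 0], [0, 0, 0, 0, 0, 0], [0, 0, 0, 0, 0, 0]]
  ]
}}

```text
clock: 6.93
eef_pos: [540.5, -223.3, 57.7]
tool_rot: [-1.572, -0.001, 1.479]
force: [-0.4, -0.1, -1.7]
width: 22.9
```

```bash
python3 plan.py 540.6 -221.4 52 84.8; python3 - <<'E'
from sp2 import *
z=readout.read_state()['eef_pos'][2]-4
t=load('top');s=load('scene')
run(dict(top=dict(a=proj(t,[584,-191.8,z])[0],d=proj(t,[508,-184.8,z])[0]),scene=dict(a=proj(s,[580,-188,z])[0],b=proj(s,[574,-264,z])[0])),z,-5.2)
a=cv2.resize(grab('top')[0][180:255,365:440],(400,400),interpolation=cv2.INTER_CUBIC)
b=cv2.resize(grab('scene')[0][250:330,205:285],(400,400),interpolation=cv2.INTER_CUBIC)
cv2.imwrite('pics/h2.png',np.hstack([a,b]))
E
```

```text
t 6.93 pos [ 540.5 -223.3   57.7] rot [-9.007e+01 -6.000e-02  8.476e+01] F [-0.4 -0.1 -1.7] w 22.9
total [0.048 0.142 0.001] [ 0.01 -0.01  0.01] n 1 row [ 0.05  0.14  0.    0.01 -0.01  0.01]
top a [387.95 201.36] [ 583.4 -190.9] centre [ 542.1 -225.3]
top d [385.87 226.64] [ 507.7 -185.3] centre [ 542.1 -226.6]
scene a [266.11 288.42] [ 579.8 -187.9] centre [ 538.5 -222.3]
scene b [234.28 294.51] [ 573.9 -264. ] centre [ 539.5 -222.7]
```

View pics/h2.png

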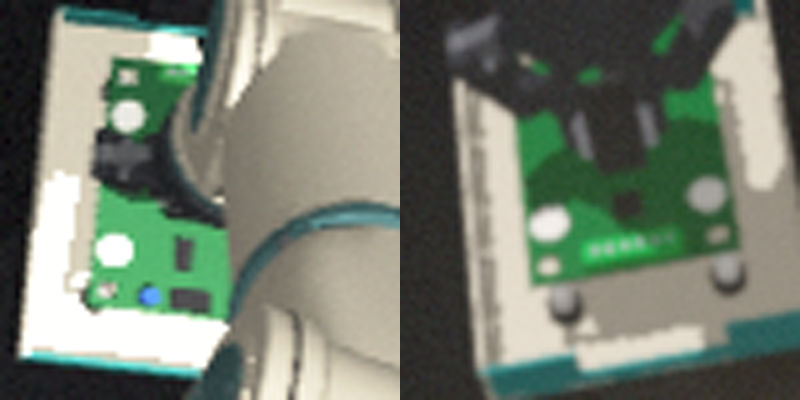

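```bash
python3 - <<'E'
from h import *
s=load('scene');t=load('top');an=np.radians(-5.2);R=np.array([[np.cos(an),-np.sin(an)],[np.sin(an),np.cos(an)]])
for n,d,c in(('scene',s,(539.1,-222.4)),('top',t,(542.6,-226.3))):
    for k,b in dict(a=(60,40),b=(60,-40),c=(-60,-40),d=(-60,40)).items():
        p=R@np.array(b)+c
        print(n,k,[proj(d,[*p,z])[0].round(1).tolist() for z in(4,10,28,40)])
E
```

```text
scene a [[270.1, 306.4], [269.9, 305.2], [269.2, 301.6], [268.8, 299.2]]
scene b [[237.6, 312.5], [237.2, 311.3], [236.1, 307.7], [235.3, 305.3]]
scene c [[233.0, 271.9], [232.7, 270.6], [231.6, 266.8], [230.8, 264.2]]
scene d [[263.7, 266.6], [263.5, 265.3], [262.7, 261.4], [262.3, 258.8]]
top a [[386.3, 196.7], [386.6, 196.4], [387.3, 195.4], [387.8, 194.7]]
top b [[412.2, 199.6], [412.6, 199.2], [413.6, 198.2], [414.3, 197.6]]
top c [[408.6, 238.2], [408.9, 238.1], [409.9, 237.5], [410.6, 237.1]]
top d [[382.5, 235.4], [382.7, 235.2], [383.4, 234.6], [383.8, 234.2]]
```

Judged by their tips, the posts look about 2–3 mm off in +y from the wall-based estimate. I'll resolve that numerically on the saved averages.

```bash
python3 - <<'E'
from h import *
im=cv2.imread('avg_scene.png').astype(float);d=load('scene');g=im.max(2)
def cross(v,lev):
    i=np.argmax(v>lev); return i-1+(lev-v[i-1])/(v[i]-v[i-1])
L=np.array([(205+cross(g[y,205:235],110),y) for y in range(262,312,3)])
Rr=np.array([(300-cross(g[y,300:270:-1],110),y) for y in range(262,312,3)])
for n,P in(('L',L),('R',Rr)):
  for z in(4,36):
    W=np.array([ray(d,p,z)[:2] for p in P]);vx,vy,x,y=cv2.fitLine(W.astype(np.float32),cv2.DIST_HUBER,0,.01,.01).ravel()
    a=np.degrees(np.arctan2(vy,vx));nn=np.array([.0906,.9959]);print(n,z,a.round(2),'n·p',(np.array([x,y])@nn).round(1),np.std((W-[x,y])@[-vy,vx]).round(2))
print('target n.c scene', np.array([539.1,-222.4])@[.0906,.9959])
print('scene b u230-245 v303-315\n',g[303:316,230:246].astype(int))
t=cv2.imread('avg_top.png').astype(float).max(2)
print('top d u376-391 v228-242\n',cv2.imread('avg_top.png')[228:242,376:392,0])
E
```

```text
L 4 -5.38 n·p -257.6 0.13
L 36 -5.38 n·p -253.1 0.12
R 4 -5.34 n·p -88.6 0.19
R 36 -5.34 n·p -89.6 0.19
target n.c scene -172.64569999999998
scene b u230-245 v303-315
 [[225 225 225 225 225 225 225 225 226 225 225 225 226 225 225 220]
 [225 224 225 225 225 226 223 222 225 225 226 226 225 225 221 219]
 [226 225 225 225 226 226 217 216 225 225 225 225 225 225 219 218]
 [225 225 226 226 226 222 206 201 219 226 225 225 225 225 221 212]
 [225 226 226 226 229 219 198 185 209 219 215 224 226 225 221 210]
 [226 225 226 226 230 223 202 186 195 191 186 214 225 226 225 224]
 [226 225 225 221 216 218 216 198 170 148 143 196 222 226 226 226]
 [226 226 225 213 185 185 207 194 160 133 114 169 212 225 226 226]
 [226 225 225 216 181 141 154 155 143 117  90 131 196 224 226 226]
 [226 226 226 223 193 131 116 119 110  91  83 129 197 224 226 226]
 [226 225 226 224 200 142  95  83  79  77  92 143 201 224 226 226]
 [226 227 226 225 212 182 141 110 105 106 129 176 212 225 226 226]
 [226 226 226 225 224 215 200 187 183 171 178 210 224 226 226 227]]
top d u376-391 v228-242
 [[249 249 249 249 249 249 249 249 2
[... 203 characters left out ...]
 249 249 249 249 249 246 243]
 [249 249 249 249 236 163 152 206 248 249 249 249 249 249 245 244]
 [249 249 249 249 232 115 111 154 162 219 249 249 249 236 198 241]
 [249 249 249 233 105 194 242 198 220 228 249 249 250 237 220 250]
 [249 249 249 231  87 192 242 226 249 241 221 250 250 250 250 250]
 [250 249 249 232  92 159 231 236 236 212 239 250 249 249 249 250]
 [250 250 249 250 229  66  99 126 144 222 250 250 249 250 250 250]
 [250 249 250 250 243 192 115 141 222 250 250 250 250 249 249 250]
 [250 250 249 250 250 250 249 250 250 250 250 249 250 250 249 250]
 [250 250 249 249 250 250 250 249 250 250 250 250 250 250 250 249]
 [250 250 250 250 250 250 250 250 250 250 250 249 250 250 250 249]]
```

The scene walls say +1.3 mm in y and the top view says -0.3 mm, so the average is that the board is already in place. Next is a slow descent, watching force.

Call:
{"op": "apply_moves", "data": {
  "commands": [
    [[0, 0.1, 0, 0, 0, 0], [0, 0.08, 0, 0, 0, 0], [0, 0, 0, 0, 0, 0]]
  ]
}}

```text
clock: 7.68
eef_pos: [541.2, -223.6, 51.1]
tool_rot: [-1.574, -0.0, 1.479]
force: [-1.6, 0.3, -2.0]
width: 23.2
```

Call:
{"op": "apply_moves", "data": {
  "commands": [
    [[0, 0.05, 0, 0, 0, 0], [0, 0, 0, 0, 0, 0]]
  ]
}}

```text
clock: 7.85
eef_pos: [541.0, -223.5, 48.5]
tool_rot: [-1.574, -0.001, 1.479]
force: [-0.2, -0.3, -2.3]
width: 23.4
```

Call:
{"op": "apply_moves", "data": {
  "commands": [
    [[0, 0.04, 0, 0, 0, 0], [0, 0, 0, 0, 0, 0]]
  ]
}}

```text
clock: 8.02
eef_pos: [540.9, -223.5, 46.6]
tool_rot: [-1.573, -0.001, 1.479]
force: [0.2, -0.6, -1.9]
width: 23.2
```

Call:
{"op": "apply_moves", "data": {
  "commands": [
    [[0, 0.05, 0, 0, 0, 0], [0, 0, 0, 0, 0, 0]]
  ]
}}

```text
clock: 8.18
eef_pos: [540.9, -223.5, 44.3]
tool_rot: [-1.573, -0.001, 1.479]
force: [0.4, -0.2, -1.8]
width: 22.9
```

Call:
{"op": "apply_moves", "data": {
  "commands": [
    [[0, 0.05, 0, 0, 0, 0], [0, 0, 0, 0, 0, 0]]
  ]
}}

```text
clock: 8.35
eef_pos: [541.0, -223.5, 42.2]
tool_rot: [-1.574, -0.001, 1.479]
force: [-0.7, -1.3, -1.9]
width: 23.0
```

Call:
{"op": "apply_moves", "data": {
  "commands": [
    [[0, 0.05, 0, 0, 0, 0], [0, 0, 0, 0, 0, 0]]
  ]
}}

```text
clock: 8.52
eef_pos: [540.6, -223.6, 40.3]
tool_rot: [-1.573, -0.0, 1.479]
force: [0.2, 0.3, 0.7]
width: 23.2
```

First contact is at underside about 33 mm. That is lower than any pin tip could be (at least 37.5), so the pins are through the holes. Checking before release.

```bash
python3 - <<'E'
from sp2 import *
z=readout.read_state()['eef_pos'][2]-4
t=load('top');s=load('scene')
run(dict(top=dict(a=proj(t,[584,-192,z])[0],d=proj(t,[508,-185,z])[0]),scene=dict(a=proj(s,[580,-188,z])[0],b=proj(s,[574,-264,z])[0])),z,-5.2,3)
a=cv2.resize(grab('top')[0][180:255,365:440],(400,400),interpolation=cv2.INTER_CUBIC)
b=cv2.resize(grab('scene')[0][275:335,215:295],(400,300),interpolation=cv2.INTER_CUBIC)
cv2.imwrite('pics/h3.png',np.hstack([a,np.vstack([b,b[:100]*0])]))
E
```

```text
top a [387.69 202.26] [ 583.6 -192.3] centre [ 542.3 -226.7]
top d [385.04 227.38] [ 507.4 -184.9] centre [ 541.8 -226.2]
scene a [266.78 292.09] [ 579.8 -188. ] centre [ 538.5 -222.4]
scene b [235.41 298.09] [ 573.8 -264. ] centre [ 539.4 -222.7]
```

View pics/h3.png

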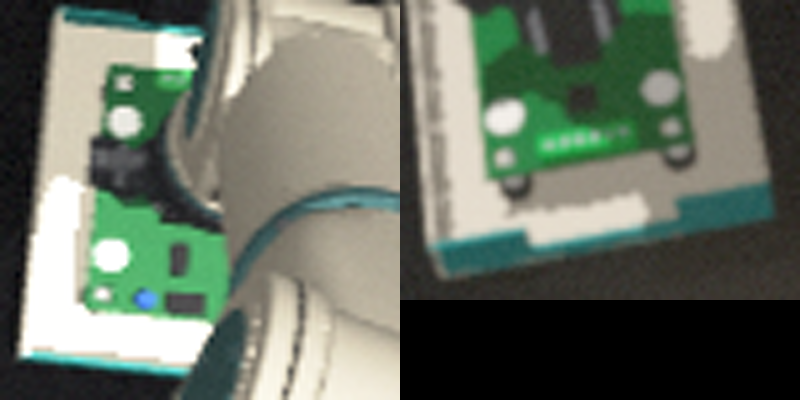

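The pins poke through holes a and b (crop pixels 672,127 and 505,155). I'm settling it slightly, then releasing.

Call:
{"op": "apply_moves", "data": {
  "commands": [
    [[0, 0.03, 0, 0, 0, 0], [0, 0, 0, 0, 0, 0]]
  ]
}}

```text
clock: 9.08
eef_pos: [540.7, -223.6, 39.8]
tool_rot: [-1.573, -0.0, 1.479]
force: [-0.9, 0.6, 3.3]
width: 23.3
```

Call:
{"op": "apply_moves", "data": {
  "commands": [
    [[0, 0, 0, 0, 0, 0], [0, 0, 0, 0, 0, 0], [0, 0, 0, 0, 0, 0], [0, 0, 0, 0, 0, 0]]
  ],
  "claw": 46
}}

```text
clock: 9.42
eef_pos: [542.1, -223.9, 39.8]
tool_rot: [-1.576, 0.0, 1.48]
force: [-0.4, 0.3, 0.6]
width: 46.0
```

Call:
{"op": "apply_moves", "data": {
  "commands": [
    [[0, -0.2, 0, 0, 0, 0], [0, -0.5, 0, 0, 0, 0], [0, -0.6, 0, 0, 0, 0], [0, -0.5, 0, 0, 0, 0], [0, 0, 0, 0, 0, 0]]
  ]
}}

```text
clock: 9.83
eef_pos: [541.2, -223.3, 114.6]
tool_rot: [-1.573, -0.001, 1.481]
force: [0.6, -0.2, 0.3]
width: 45.9
```

Call:
{"op": "apply_moves", "data": {
  "commands": [
    [[0, 0, 0, 0, 0, 0], [0, 0, 0, 0, 0, 0], [0, 0, 0, 0, 0, 0], [0, 0, 0, 0, 0, 0]]
  ],
  "claw": 0
}}

```text
clock: 10.17
eef_pos: [541.2, -223.5, 115.2]
tool_rot: [-1.574, -0.0, 1.481]
force: [0.6, 0.0, 0.2]
width: 0.4
```

```bash
python3 plan.py 582 -189.2 60 84.8;  python3 - <<'E'
from sp2 import *
z=36
t=load('top');s=load('scene')
run(dict(top=dict(a=proj(t,[584,-192,z])[0],d=proj(t,[508,-185,z])[0]),scene=dict(a=proj(s,[580,-188,z])[0],b=proj(s,[574,-264,z])[0])),z,-5.2,3)
E
```

```text
t 10.17 pos [ 541.2 -223.5  115.2] rot [-9.021e+01 -2.000e-02  8.483e+01] F [0.6 0.  0.2] w 0.4
total [ 0.945  1.384 -0.934] [0.04 0.01 0.  ] n 2.0 row [ 0.47  0.69 -0.47  0.02  0.    0.  ]
top a [384.44 200.72] [ 588.1 -182.5] centre [ 546.8 -216.9]
top d [385.05 227.37] [ 507.5 -185. ] centre [ 541.9 -226.2]
scene a [266.7  292.04] [ 579.4 -188.1] centre [ 538.1 -222.5]
scene b [235.16 297.87] [ 572.8 -264.4] centre [ 538.4 -223.1]
```

The board stayed put (top a is only an occlusion artefact). Moving over spot a.

Call:
{"op": "apply_moves", "data": {
  "commands": [
    [[0.47, 0, -0.47, 0.02, 0, 0], [0.47, 0.4, -0.46, 0, 0, 0], [0, 0.5, 0, 0, 0, 0], [0, 0.4, 0, 0, 0, 0], [0, 0, 0, 0, 0, 0]]
  ]
}}

```text
clock: 10.88
eef_pos: [584.6, -189.2, 62.4]
tool_rot: [-1.576, 0.0, 1.478]
force: [-0.7, -0.2, 0.8]
width: 0.1
```

```bash
python3 plan.py 582 -189.2 38 84.8
```

```text
t 10.88 pos [ 584.6 -189.2   62.4] rot [-9.029e+01  2.000e-02  8.470e+01] F [-0.7 -0.2  0.8] w 0.1
total [-0.005  0.609  0.069] [ 0.06 -0.02 -0.01] n 1 row [-0.    0.61  0.07  0.06 -0.02 -0.01]
```

Call:
{"op": "apply_moves", "data": {
  "commands": [
    [[0, 0.3, 0.07, 0.06, 0, 0], [0, 0.2, 0, 0, 0, 0], [0, 0, 0, 0, 0, 0]]
  ]
}}

```text
clock: 11.13
eef_pos: [581.5, -189.3, 41.2]
tool_rot: [-1.57, 0.001, 1.478]
force: [-0.4, -0.3, -0.4]
width: -0.3
```

Call:
{"op": "apply_moves", "data": {
  "commands": [
    [[0, 0.05, 0, 0, 0, 0], [0, 0, 0, 0, 0, 0]]
  ]
}}

```text
clock: 11.3
eef_pos: [581.1, -190.1, 39.2]
tool_rot: [-1.57, 0.001, 1.477]
force: [-0.2, -0.9, -1.0]
width: 0.1
```

Call:
{"op": "apply_moves", "data": {
  "commands": [
    [[0, 0.05, 0, 0, 0, 0], [0, 0, 0, 0, 0, 0]]
  ]
}}

```text
clock: 11.47
eef_pos: [581.5, -190.9, 38.1]
tool_rot: [-1.571, 0.002, 1.476]
force: [0.5, 1.2, 0.2]
width: -0.2
```

Call:
{"op": "apply_moves", "data": {
  "commands": [
    [[0.03, 0.05, 0, 0, 0, 0], [0, 0, 0, 0, 0, 0]]
  ]
}}

```text
clock: 11.63
eef_pos: [582.1, -190.2, 36.8]
tool_rot: [-1.573, 0.002, 1.475]
force: [-0.5, -0.2, -1.1]
width: -0.1
```

Call:
{"op": "apply_moves", "data": {
  "commands": [
    [[0, 0.05, 0, 0, 0, 0], [0, 0, 0, 0, 0, 0]]
  ]
}}

```text
clock: 11.8
eef_pos: [582.6, -190.4, 35.4]
tool_rot: [-1.574, 0.003, 1.475]
force: [-1.3, 1.0, 1.2]
width: -0.3
```

Call:
{"op": "apply_moves", "data": {
  "commands": [
    [[0, 0.05, 0, 0, 0, 0], [0, 0, 0, 0, 0, 0]]
  ]
}}

```text
clock: 11.97
eef_pos: [582.7, -190.4, 34.3]
tool_rot: [-1.574, 0.003, 1.475]
force: [-0.8, -0.6, 1.8]
width: 0.1
```

Call:
{"op": "apply_moves", "data": {
  "commands": [
    [[0, 0.05, 0, 0, 0, 0], [0, 0.05, 0, 0, 0, 0]]
  ]
}}

```text
clock: 12.13
eef_pos: [582.9, -190.5, 32.5]
tool_rot: [-1.575, 0.003, 1.475]
force: [0.0, -0.3, -0.3]
width: -0.2
```

Call:
{"op": "apply_moves", "data": {
  "commands": [
    [[0, 0.05, 0, 0, 0, 0]]
  ]
}}

```text
clock: 12.22
eef_pos: [583.1, -190.4, 30.9]
tool_rot: [-1.575, 0.003, 1.475]
force: [-1.7, -0.1, 3.8]
width: -0.3
```

Call:
{"op": "apply_moves", "data": {
  "commands": [
    [[0, 0.05, 0, 0, 0, 0]]
  ]
}}

```text
clock: 12.3
eef_pos: [583.2, -190.5, 29.5]
tool_rot: [-1.575, 0.004, 1.475]
force: [-3.2, 1.7, 15.2]
width: -0.3
```

Call:
{"op": "apply_moves", "data": {
  "commands": [
    [[0, 0.02, 0, 0, 0, 0]]
  ]
}}

```text
clock: 12.38
eef_pos: [583.1, -190.5, 29.4]
tool_rot: [-1.575, 0.004, 1.475]
force: [-2.2, 1.5, 10.6]
width: 0.1
```

Call:
{"op": "apply_moves", "data": {
  "commands": [
    [[0, 0.02, 0, 0, 0, 0]]
  ]
}}

```text
clock: 12.47
eef_pos: [583.1, -190.5, 29.4]
tool_rot: [-1.575, 0.004, 1.475]
force: [-2.1, 0.8, 10.4]
width: 0.0
```

Call:
{"op": "apply_moves", "data": {
  "commands": [
    [[0, 0.02, 0, 0, 0, 0]]
  ]
}}

```text
clock: 12.55
eef_pos: [583.1, -190.4, 29.4]
tool_rot: [-1.575, 0.004, 1.475]
force: [-3.2, 1.3, 10.4]
width: -0.3
```

Call:
{"op": "apply_moves", "data": {
  "commands": [
    [[0, 0.03, 0, 0, 0, 0]]
  ]
}}

```text
clock: 12.63
eef_pos: [583.1, -190.5, 29.2]
tool_rot: [-1.575, 0.004, 1.475]
force: [-3.0, 0.4, 14.1]
width: 0.2
```

Call:
{"op": "apply_moves", "data": {
  "commands": [
    [[0, 0.04, 0, 0, 0, 0]]
  ]
}}

```text
clock: 12.72
eef_pos: [583.2, -190.5, 29.0]
tool_rot: [-1.575, 0.005, 1.475]
force: [-4.3, 0.5, 19.3]
width: 0.1
```

Call:
{"op": "apply_moves", "data": {
  "commands": [
    [[0, 0.05, 0, 0, 0, 0]]
  ]
}}

```text
clock: 12.8
eef_pos: [583.2, -190.5, 28.8]
tool_rot: [-1.575, 0.005, 1.475]
force: [-5.0, 1.8, 22.7]
width: -0.0
```

Force rose to 22.7 N with almost no travel, so post a is solid and probably clicked. Lifting and moving to b.

Call:
{"op": "apply_moves", "data": {
  "commands": [
    [[0, -0.2, 0, 0, 0, 0], [0, -0.4, 0, 0, 0, 0], [-0.6, 0, 0, 0, 0, 0], [-0.7, 0, 0, 0, 0, 0], [-0.55, 0, 0, 0, 0, 0], [0, 0, 0, 0, 0, 0]]
  ]
}}

```text
clock: 13.3
eef_pos: [578.0, -263.5, 54.3]
tool_rot: [-1.578, 0.004, 1.482]
force: [-0.6, -1.0, 0.5]
width: -0.1
```

```bash
python3 plan.py 575.1 -264.9 36 84.8; python3 - <<'E'
from sp2 import *
z=35
s=load('scene')
run(dict(scene=dict(a=(266.7,293),b=(235.1,298))),z,-5.2,3)
E
```

```text
t 13.3 pos [ 578.  -263.5   54.3] rot [-90.41   0.24  84.89] F [-0.6 -1.   0.5] w -0.1
total [-0.039  0.458  0.072] [ 0.08  0.02 -0.05] n 1 row [-0.04  0.46  0.07  0.08  0.02 -0.05]
scene a [266.69 293.16] [ 581.9 -188.8] centre [ 540.6 -223.2]
scene b [234.55 298.51] [ 573.5 -266.2] centre [ 539.1 -224.9]
```

In the scene view spot a dropped 1.1 px, about 5.5 mm, which matches a click. Now pressing b.

Call:
{"op": "apply_moves", "data": {
  "commands": [
    [[-0.04, 0.25, 0.07, 0.08, 0, -0.05], [0, 0.1, 0, 0, 0, 0], [0, 0, 0, 0, 0, 0]]
  ]
}}

```text
clock: 13.7
eef_pos: [576.9, -252.7, 38.3]
tool_rot: [-1.569, -0.009, 1.493]
force: [0.1, 0.2, 0.2]
width: 0.1
```

Call:
{"op": "apply_moves", "data": {
  "commands": [
    [[0, 0.05, 0, 0, 0, 0], [0, 0.04, 0, 0, 0, 0]]
  ]
}}

```text
clock: 13.87
eef_pos: [577.1, -251.3, 33.9]
tool_rot: [-1.569, -0.01, 1.495]
force: [-0.7, -1.9, 2.6]
width: 0.0
```

Call:
{"op": "apply_moves", "data": {
  "commands": [
    [[0, 0.04, 0, 0, 0, 0], [0, 0.04, 0, 0, 0, 0]]
  ]
}}

```text
clock: 14.03
eef_pos: [577.0, -251.5, 31.0]
tool_rot: [-1.568, -0.008, 1.496]
force: [-1.9, -0.2, 6.8]
width: 0.1
```

Call:
{"op": "apply_moves", "data": {
  "commands": [
    [[0, 0.04, 0, 0, 0, 0]]
  ]
}}

```text
clock: 14.12
eef_pos: [577.1, -251.6, 30.0]
tool_rot: [-1.568, -0.008, 1.495]
force: [-2.1, -0.7, 8.5]
width: -0.2
```

It drifted 13 mm in y, so I'm lifting and repositioning.

Call:
{"op": "apply_moves", "data": {
  "commands": [
    [[0, -0.3, 0, 0, 0, 0], [0, -0.2, 0, 0, 0, 0], [0, 0, 0, 0, 0, 0]]
  ]
}}

```text
clock: 14.37
eef_pos: [577.2, -250.7, 51.2]
tool_rot: [-1.568, -0.009, 1.496]
force: [0.4, 0.6, 0.1]
width: 0.1
```

```bash
python3 plan.py 575.1 -264.9 40 84.8
```

```text
t 14.37 pos [ 577.2 -250.7   51.2] rot [-89.84  -0.53  85.71] F [0.4 0.6 0.1] w 0.1
total [-0.361  0.277  0.026] [-0.03  0.18  0.11] n 1 row [-0.36  0.28  0.03 -0.03  0.18  0.11]
```

Call:
{"op": "apply_moves", "data": {
  "commands": [
    [[-0.36, 0, 0.03, -0.03, 0.18, 0.11], [0, 0, 0, 0, 0, 0], [0, 0, 0, 0, 0, 0]]
  ]
}}

```text
clock: 14.62
eef_pos: [575.7, -266.1, 52.3]
tool_rot: [-1.573, 0.001, 1.479]
force: [-0.2, 0.2, 0.1]
width: -0.1
```

```bash
python3 plan.py 575.1 -264.9 36 84.8
```

```text
t 14.62 pos [ 575.7 -266.1   52.3] rot [-9.014e+01  8.000e-02  8.476e+01] F [-0.2  0.2  0.1] w -0.1
total [0.029 0.408 0.019] [ 0.03 -0.01 -0.02] n 1 row [ 0.03  0.41  0.02  0.03 -0.01 -0.02]
```

Call:
{"op": "apply_moves", "data": {
  "commands": [
    [[0, 0.2, 0, 0, 0, 0], [0, 0.15, 0, 0, 0, 0], [0, 0, 0, 0, 0, 0], [0, 0.05, 0, 0, 0, 0]]
  ]
}}

```text
clock: 14.95
eef_pos: [575.3, -267.2, 34.3]
tool_rot: [-1.573, 0.002, 1.478]
force: [1.3, 0.1, 2.9]
width: -0.2
```

Call:
{"op": "apply_moves", "data": {
  "commands": [
    [[0, 0.04, 0, 0, 0, 0], [0, 0.04, 0, 0, 0, 0]]
  ]
}}

```text
clock: 15.12
eef_pos: [575.4, -267.3, 30.8]
tool_rot: [-1.573, 0.002, 1.478]
force: [-0.1, -1.1, 6.1]
width: 0.1
```

Call:
{"op": "apply_moves", "data": {
  "commands": [
    [[0, 0.04, 0, 0, 0, 0]]
  ]
}}

```text
clock: 15.2
eef_pos: [575.4, -267.3, 29.4]
tool_rot: [-1.573, 0.002, 1.478]
force: [-2.0, 0.1, 7.6]
width: -0.4
```

Call:
{"op": "apply_moves", "data": {
  "commands": [
    [[0, 0.04, 0, 0, 0, 0]]
  ]
}}

```text
clock: 15.28
eef_pos: [575.4, -267.4, 28.4]
tool_rot: [-1.572, 0.002, 1.478]
force: [-1.5, 0.5, 8.8]
width: -0.0
```

Call:
{"op": "apply_moves", "data": {
  "commands": [
    [[0, 0.04, 0, 0, 0, 0]]
  ]
}}

```text
clock: 15.37
eef_pos: [575.4, -267.4, 27.5]
tool_rot: [-1.572, 0.003, 1.478]
force: [-2.2, 0.9, 8.3]
width: 0.2
```

Call:
{"op": "apply_moves", "data": {
  "commands": [
    [[0, 0.04, 0, 0, 0, 0]]
  ]
}}

```text
clock: 15.45
eef_pos: [575.4, -267.4, 26.8]
tool_rot: [-1.572, 0.003, 1.478]
force: [-1.5, 1.5, 12.4]
width: -0.2
```

Call:
{"op": "apply_moves", "data": {
  "commands": [
    [[0, 0.04, 0, 0, 0, 0]]
  ]
}}

```text
clock: 15.53
eef_pos: [575.4, -267.4, 26.5]
tool_rot: [-1.572, 0.003, 1.478]
force: [-2.7, 1.1, 13.6]
width: -0.1
```

Call:
{"op": "apply_moves", "data": {
  "commands": [
    [[0, 0.04, 0, 0, 0, 0]]
  ]
}}

```text
clock: 15.62
eef_pos: [575.4, -267.4, 26.4]
tool_rot: [-1.572, 0.004, 1.478]
force: [-2.9, -0.4, 13.7]
width: -0.0
```

Call:
{"op": "apply_moves", "data": {
  "commands": [
    [[0, 0.04, 0, 0, 0, 0]]
  ]
}}

```text
clock: 15.7
eef_pos: [575.4, -267.4, 26.3]
tool_rot: [-1.572, 0.004, 1.478]
force: [-3.7, 0.9, 14.5]
width: -0.2
```

Call:
{"op": "apply_moves", "data": {
  "commands": [
    [[0, 0.045, 0, 0, 0, 0]]
  ]
}}

```text
clock: 15.78
eef_pos: [575.5, -267.4, 26.3]
tool_rot: [-1.572, 0.004, 1.478]
force: [-4.0, 0.6, 16.2]
width: 0.4
```

Call:
{"op": "apply_moves", "data": {
  "commands": [
    [[0, 0.05, 0, 0, 0, 0]]
  ]
}}

```text
clock: 15.87
eef_pos: [575.5, -267.4, 26.1]
tool_rot: [-1.572, 0.005, 1.478]
force: [-4.5, 0.6, 16.3]
width: -0.2
```

Call:
{"op": "apply_moves", "data": {
  "commands": [
    [[0, 0.05, 0, 0, 0, 0]]
  ]
}}

```text
clock: 15.95
eef_pos: [575.5, -267.5, 26.0]
tool_rot: [-1.573, 0.005, 1.478]
force: [-4.1, 0.9, 11.3]
width: -0.1
```

Call:
{"op": "apply_moves", "data": {
  "commands": [
    [[0, 0.055, 0, 0, 0, 0]]
  ]
}}

```text
clock: 16.03
eef_pos: [575.5, -267.5, 25.0]
tool_rot: [-1.573, 0.006, 1.478]
force: [-1.1, 0.3, 7.4]
width: 0.1
```

The force dropped from 16 to 7 N, so the barbs are giving way. Following it to the stop.

Call:
{"op": "apply_moves", "data": {
  "commands": [
    [[0, 0.04, 0, 0, 0, 0]]
  ]
}}

```text
clock: 16.12
eef_pos: [575.6, -267.5, 24.4]
tool_rot: [-1.573, 0.006, 1.478]
force: [-1.9, -0.5, 8.1]
width: 0.2
```

Call:
{"op": "apply_moves", "data": {
  "commands": [
    [[0, 0.04, 0, 0, 0, 0]]
  ]
}}

```text
clock: 16.2
eef_pos: [575.6, -267.6, 23.8]
tool_rot: [-1.573, 0.006, 1.478]
force: [-1.9, 0.9, 9.7]
width: 0.1
```

Call:
{"op": "apply_moves", "data": {
  "commands": [
    [[0, 0.04, 0, 0, 0, 0]]
  ]
}}

```text
clock: 16.28
eef_pos: [575.6, -267.6, 23.3]
tool_rot: [-1.573, 0.007, 1.478]
force: [-2.3, 0.9, 10.8]
width: 0.2
```

Call:
{"op": "apply_moves", "data": {
  "commands": [
    [[0, 0.045, 0, 0, 0, 0]]
  ]
}}

```text
clock: 16.37
eef_pos: [575.6, -267.6, 22.6]
tool_rot: [-1.573, 0.007, 1.478]
force: [-3.7, 0.6, 13.9]
width: -0.1
```

Call:
{"op": "apply_moves", "data": {
  "commands": [
    [[0, 0.045, 0, 0, 0, 0]]
  ]
}}

```text
clock: 16.45
eef_pos: [575.6, -267.6, 22.4]
tool_rot: [-1.573, 0.007, 1.478]
force: [-4.2, 1.1, 17.4]
width: 0.0
```

Call:
{"op": "apply_moves", "data": {
  "commands": [
    [[0, 0.045, 0, 0, 0, 0]]
  ]
}}

```text
clock: 16.53
eef_pos: [575.7, -267.7, 22.4]
tool_rot: [-1.573, 0.008, 1.478]
force: [-3.5, 1.2, 15.8]
width: -0.1
```

Call:
{"op": "apply_moves", "data": {
  "commands": [
    [[0, 0.05, 0, 0, 0, 0]]
  ]
}}

```text
clock: 16.62
eef_pos: [575.6, -267.8, 22.2]
tool_rot: [-1.573, 0.008, 1.478]
force: [-3.4, 1.9, 16.1]
width: 0.2
```

Call:
{"op": "apply_moves", "data": {
  "commands": [
    [[0, 0.055, 0, 0, 0, 0]]
  ]
}}

```text
clock: 16.7
eef_pos: [575.6, -267.8, 22.1]
tool_rot: [-1.573, 0.009, 1.478]
force: [-4.6, 0.7, 18.4]
width: 0.0
```

Call:
{"op": "apply_moves", "data": {
  "commands": [
    [[0, 0.06, 0, 0, 0, 0]]
  ]
}}

```text
clock: 16.78
eef_pos: [575.7, -267.8, 21.9]
tool_rot: [-1.573, 0.009, 1.478]
force: [-4.8, 2.1, 19.7]
width: 0.1
```

Call:
{"op": "apply_moves", "data": {
  "commands": [
    [[0, 0.06, 0, 0, 0, 0]]
  ]
}}

```text
clock: 16.87
eef_pos: [575.7, -267.8, 22.0]
tool_rot: [-1.573, 0.01, 1.478]
force: [-4.9, 1.4, 20.9]
width: 0.4
```

Call:
{"op": "apply_moves", "data": {
  "commands": [
    [[0, -0.3, 0, 0, 0, 0], [0, -0.5, 0, 0, 0, 0], [0, -0.5, 0, 0, 0, 0], [0, -0.3, 0, 0, 0, 0], [0, 0, 0, 0, 0, 0]]
  ]
}}

```text
clock: 17.28
eef_pos: [575.3, -265.5, 89.1]
tool_rot: [-1.572, 0.008, 1.48]
force: [0.4, -0.4, -0.0]
width: -0.2
```

```bash
python3 plan.py 499.4 -258 90 84.8; python3 - <<'E'
from sp2 import *
run(dict(scene=dict(a=(266.7,293),b=(235.1,298.5))),32,-5.2,3)
im=cv2.imread('avg_scene.png')
a=cv2.resize(np.mean([grab('scene')[0].astype(float) for _ in range(3)],0).astype(np.uint8)[240:330,200:300],(800,600),interpolation=cv2.INTER_CUBIC);cv2.imwrite('pics/h4.png',a)
E
```

```text
t 17.28 pos [ 575.3 -265.5   89.1] rot [-90.06   0.49  84.77] F [ 0.4 -0.4 -0. ] w -0.2
total [ 0.014 -0.024  1.906] [ 0.01 -0.01 -0.1 ] n 2.0 row [ 0.01 -0.01  0.95  0.01 -0.   -0.05]
scene a [266.09 293.07] [ 579.4 -190.1] centre [ 538.1 -224.5]
scene b [235.29 298.84] [ 573.1 -264.8] centre [ 538.7 -223.5]
```

View pics/h4.png

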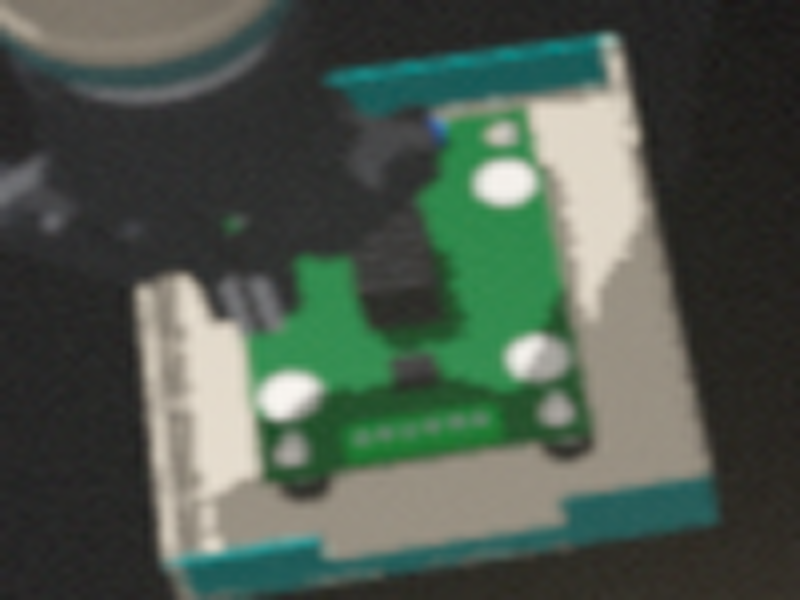

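a and b look home: their pins stand out fully at crop (557,410) and (292,450), and both spots dropped about 5 mm. This is picture 10. Next is c.

Call:
{"op": "apply_moves", "data": {
  "commands": [
    [[0, 0, 0.6, 0, 0, 0], [0, 0, 0.7, 0, 0, 0], [0, 0, 0.55, 0, 0, 0], [0, 0, 0, 0, 0, 0], [0, 0, 0, 0, 0, 0]]
  ]
}}

```text
clock: 18.0
eef_pos: [495.0, -256.1, 80.8]
tool_rot: [-1.56, 0.004, 1.481]
force: [1.5, -0.2, 0.1]
width: -0.2
```

```bash
python3 plan.py 499.4 -258 45 84.8
```

```text
t 18.0 pos [ 495.  -256.1   80.8] rot [-89.4    0.21  84.83] F [ 1.5 -0.2  0.1] w -0.2
total [-0.033  0.894 -0.123] [-0.12  0.01 -0.04] n 1 row [-0.03  0.89 -0.12 -0.12  0.01 -0.04]
```

Call:
{"op": "apply_moves", "data": {
  "commands": [
    [[-0.03, 0.3, -0.12, -0.12, 0, 0], [0, 0.3, 0, 0, 0, 0], [0, 0.2, 0, 0, 0, 0], [0, 0, 0, 0, 0, 0], [0, 0, 0, 0, 0, 0]]
  ]
}}

```text
clock: 18.42
eef_pos: [501.4, -257.7, 45.0]
tool_rot: [-1.57, 0.003, 1.481]
force: [-0.3, -0.7, 0.6]
width: -0.2
```

```bash
python3 plan.py 499.4 -258 36 84.8
```

```text
t 18.42 pos [ 501.4 -257.7   45. ] rot [-89.98   0.17  84.87] F [-0.3 -0.7  0.6] w -0.2
total [-0.011  0.225  0.05 ] [-0.    0.01 -0.03] n 1 row [-0.01  0.22  0.05 -0.    0.01 -0.03]
```

Call:
{"op": "apply_moves", "data": {
  "commands": [
    [[0, 0.15, 0.05, 0, 0, 0], [0, 0, 0, 0, 0, 0], [0, 0.04, 0, 0, 0, 0]]
  ]
}}

```text
clock: 18.67
eef_pos: [500.3, -257.3, 36.8]
tool_rot: [-1.571, 0.003, 1.482]
force: [0.6, -0.2, -0.7]
width: 0.4
```

Call:
{"op": "apply_moves", "data": {
  "commands": [
    [[0, 0.04, 0, 0, 0, 0], [0, 0.04, 0, 0, 0, 0]]
  ]
}}

```text
clock: 18.83
eef_pos: [500.1, -257.3, 33.8]
tool_rot: [-1.571, 0.003, 1.482]
force: [-1.3, 0.5, 3.6]
width: -0.1
```

Call:
{"op": "apply_moves", "data": {
  "commands": [
    [[0, 0.04, 0, 0, 0, 0]]
  ]
}}

```text
clock: 18.92
eef_pos: [500.1, -257.2, 32.5]
tool_rot: [-1.571, 0.003, 1.482]
force: [-0.8, 0.8, 4.3]
width: 0.3
```

Call:
{"op": "apply_moves", "data": {
  "commands": [
    [[0, 0.04, 0, 0, 0, 0]]
  ]
}}

```text
clock: 19.0
eef_pos: [500.1, -257.3, 31.4]
tool_rot: [-1.571, 0.003, 1.482]
force: [-1.6, 1.3, 11.7]
width: 0.0
```

Call:
{"op": "apply_moves", "data": {
  "commands": [
    [[0, 0.04, 0, 0, 0, 0]]
  ]
}}

```text
clock: 19.08
eef_pos: [500.2, -257.4, 30.7]
tool_rot: [-1.571, 0.004, 1.482]
force: [-2.6, 1.7, 13.9]
width: 0.0
```

Call:
{"op": "apply_moves", "data": {
  "commands": [
    [[0, 0.04, 0, 0, 0, 0]]
  ]
}}

```text
clock: 19.17
eef_pos: [500.2, -257.4, 30.3]
tool_rot: [-1.572, 0.004, 1.482]
force: [-3.1, 1.7, 14.3]
width: 0.2
```

Call:
{"op": "apply_moves", "data": {
  "commands": [
    [[0, 0.045, 0, 0, 0, 0]]
  ]
}}

```text
clock: 19.25
eef_pos: [500.2, -257.5, 29.4]
tool_rot: [-1.572, 0.004, 1.482]
force: [-2.3, 1.4, 4.3]
width: -0.0
```

Call:
{"op": "apply_moves", "data": {
  "commands": [
    [[0, 0.045, 0, 0, 0, 0]]
  ]
}}

```text
clock: 19.33
eef_pos: [500.2, -257.4, 28.2]
tool_rot: [-1.572, 0.005, 1.482]
force: [-1.1, 1.4, 4.1]
width: 0.0
```

Call:
{"op": "apply_moves", "data": {
  "commands": [
    [[0, 0.05, 0, 0, 0, 0]]
  ]
}}

```text
clock: 19.42
eef_pos: [500.2, -257.4, 26.6]
tool_rot: [-1.572, 0.005, 1.482]
force: [-1.4, 1.7, 7.2]
width: 0.2
```

Call:
{"op": "apply_moves", "data": {
  "commands": [
    [[0, 0.05, 0, 0, 0, 0]]
  ]
}}

```text
clock: 19.5
eef_pos: [500.2, -257.4, 25.5]
tool_rot: [-1.572, 0.005, 1.482]
force: [-4.0, 2.6, 24.9]
width: -0.4
```

c snapped (14 to 4 N, then solid at 25 N). Now d.

Call:
{"op": "apply_moves", "data": {
  "commands": [
    [[0, 0.03, 0, 0, 0, 0], [0, -0.3, 0, 0, 0, 0], [0, -0.5, 0, 0, 0, 0], [0, 0, 0, 0, 0, 0], [0.6, 0, 0, 0, 0, 0], [0.7, 0, 0, 0, 0, 0], [0.5, 0, 0, 0, 0, 0], [0, 0, 0, 0, 0, 0]]
  ]
}}

```text
clock: 20.17
eef_pos: [508.7, -186.9, 56.8]
tool_rot: [-1.578, 0.008, 1.476]
force: [-0.1, 0.7, -0.0]
width: 0.4
```

Call:
{"op": "apply_moves", "data": {
  "commands": [
    [[0, 0, 0, 0, 0, 0]]
  ]
}}

```text
clock: 20.25
eef_pos: [508.8, -186.4, 56.4]
tool_rot: [-1.578, 0.008, 1.477]
force: [-0.9, -0.1, -0.1]
width: 0.1
```

```bash
python3 plan.py 505.5 -182.5 42 84.8
```

```text
t 20.25 pos [ 508.8 -186.4   56.4] rot [-90.42   0.46  84.65] F [-0.9 -0.1 -0.1] w 0.1
total [0.092 0.358 0.094] [ 0.08 -0.03 -0.09] n 1 row [ 0.09  0.36  0.09  0.08 -0.03 -0.09]
```

Call:
{"op": "apply_moves", "data": {
  "commands": [
    [[0.09, 0.1, 0.09, 0.08, -0.03, -0.09], [0, 0.25, 0, 0, 0, 0], [0, 0, 0, 0, 0, 0], [0, 0, 0, 0, 0, 0]]
  ]
}}

```text
clock: 20.58
eef_pos: [504.8, -185.1, 39.6]
tool_rot: [-1.57, 0.001, 1.478]
force: [-0.0, -0.3, -1.1]
width: -0.3
```

```bash
python3 plan.py 505.5 -182.5 36 84.8
```

```text
t 20.58 pos [ 504.8 -185.1   39.6] rot [-8.995e+01  3.000e-02  8.466e+01] F [-0.  -0.3 -1.1] w -0.3
total [ 0.065  0.09  -0.011] [-0.01 -0.03 -0.01] n 1 row [ 0.07  0.09 -0.01 -0.01 -0.03 -0.01]
```

Call:
{"op": "apply_moves", "data": {
  "commands": [
    [[0.07, 0, 0, 0, 0, 0], [0, 0.1, 0, 0, 0, 0], [0, 0.04, 0, 0, 0, 0], [0, 0.04, 0, 0, 0, 0]]
  ]
}}

```text
clock: 20.92
eef_pos: [504.3, -184.2, 31.4]
tool_rot: [-1.569, 0.001, 1.474]
force: [-0.4, 1.8, 3.4]
width: 0.3
```

Call:
{"op": "apply_moves", "data": {
  "commands": [
    [[0, 0.04, 0, 0, 0, 0]]
  ]
}}

```text
clock: 21.0
eef_pos: [504.3, -184.2, 29.9]
tool_rot: [-1.569, 0.001, 1.474]
force: [-2.1, 0.2, 6.0]
width: -0.5
```

Call:
{"op": "apply_moves", "data": {
  "commands": [
    [[0, 0.04, 0, 0, 0, 0]]
  ]
}}

```text
clock: 21.08
eef_pos: [504.4, -184.1, 28.7]
tool_rot: [-1.569, 0.001, 1.474]
force: [-2.8, 1.3, 12.5]
width: 0.4
```

Call:
{"op": "apply_moves", "data": {
  "commands": [
    [[0, 0.04, 0, 0, 0, 0]]
  ]
}}

```text
clock: 21.17
eef_pos: [504.4, -184.1, 27.9]
tool_rot: [-1.569, 0.001, 1.474]
force: [-2.7, 1.9, 17.4]
width: 0.2
```

Call:
{"op": "apply_moves", "data": {
  "commands": [
    [[0, 0.04, 0, 0, 0, 0]]
  ]
}}

```text
clock: 21.25
eef_pos: [504.4, -184.0, 27.3]
tool_rot: [-1.57, 0.002, 1.474]
force: [-2.2, 0.5, 4.6]
width: -0.0
```

Call:
{"op": "apply_moves", "data": {
  "commands": [
    [[0, 0.04, 0, 0, 0, 0]]
  ]
}}

```text
clock: 21.33
eef_pos: [504.6, -184.0, 26.2]
tool_rot: [-1.57, 0.002, 1.474]
force: [-0.6, 1.6, 6.3]
width: -0.1
```

Call:
{"op": "apply_moves", "data": {
  "commands": [
    [[0, 0.04, 0, 0, 0, 0]]
  ]
}}

```text
clock: 21.42
eef_pos: [504.6, -184.0, 25.2]
tool_rot: [-1.571, 0.002, 1.474]
force: [-1.3, 0.8, 9.8]
width: 0.1
```

Call:
{"op": "apply_moves", "data": {
  "commands": [
    [[0, 0.04, 0, 0, 0, 0]]
  ]
}}

```text
clock: 21.5
eef_pos: [504.6, -184.1, 24.4]
tool_rot: [-1.571, 0.002, 1.474]
force: [-3.3, 2.6, 16.4]
width: -0.0
```

Call:
{"op": "apply_moves", "data": {
  "commands": [
    [[0, 0.045, 0, 0, 0, 0]]
  ]
}}

```text
clock: 21.58
eef_pos: [504.6, -184.1, 24.0]
tool_rot: [-1.571, 0.003, 1.474]
force: [-5.1, 2.3, 27.7]
width: 0.1
```

Call:
{"op": "apply_moves", "data": {
  "commands": [
    [[0, 0.045, 0, 0, 0, 0]]
  ]
}}

```text
clock: 21.67
eef_pos: [504.6, -184.1, 24.1]
tool_rot: [-1.572, 0.003, 1.474]
force: [-5.4, 2.5, 25.2]
width: 0.1
```

d snapped (17 to 4.6 N, then solid at 27 N). Retreating to check all four.

Call:
{"op": "apply_moves", "data": {
  "commands": [
    [[0, -0.3, 0, 0, 0, 0], [0, -0.7, 0, 0, 0, 0], [0, -0.9, 0, 0, 0, 0], [0.3, -0.8, 0, 0, 0, 0], [0.9, 0, 0, 0, 0, 0], [0.9, 0, 0, 0, 0, 0], [0.9, 0, 0, 0, 0, 0], [0.9, 0, 0, 0, 0, 0]]
  ]
}}

```text
clock: 22.33
eef_pos: [522.4, -36.3, 137.1]
tool_rot: [-1.579, 0.01, 1.454]
force: [-0.7, 0.2, -1.7]
width: -0.2
```

Call:
{"op": "apply_moves", "data": {
  "commands": [
    [[0.9, 0, 0, 0, 0, 0], [0.9, 0, 0, 0, 0, 0], [0.9, 0, 0, 0, 0, 0], [0.9, 0, 0, 0, 0, 0], [0.5, 0, 0, 0, 0, 0], [0, 0, 0, 0, 0, 0]]
  ]
}}

```text
clock: 22.83
eef_pos: [542.8, 144.8, 135.7]
tool_rot: [-1.584, 0.003, 1.464]
force: [0.5, 1.6, -0.3]
width: -0.2
```

```bash
python3 - <<'E'
from sp2 import *
t=load('top');s=load('scene');an=np.radians(-5.25);R=np.array([[np.cos(an),-np.sin(an)],[np.sin(an),np.cos(an)]])
B=dict(a=[38,38],b=[38,-38],c=[-38,-38],d=[-38,38]);z=29
run({n:{k:proj(d,[*(R@b+c),z])[0] for k,b in B.items()} for n,d,c in(('top',t,np.array([542.,-226.3])),('scene',s,np.array([539.,-222.6])))},z,-5.25,4)
a=cv2.resize(np.mean([grab('scene')[0].astype(float) for _ in range(3)],0).astype(np.uint8)[245:335,205:295],(500,500),interpolation=cv2.INTER_CUBIC)
b=cv2.resize(np.mean([grab('top')[0].astype(float) for _ in range(3)],0).astype(np.uint8)[180:254,362:436],(300,300),interpolation=cv2.INTER_CUBIC)
cv2.imwrite('pics/f1.png',np.hstack([a,np.vstack([b,b[:200]*0])]))
E
python3 plan.py 582 -189.2 100 84.8
```

```text
top a [387.15 202.61] [ 583.7 -191.5] centre [ 542.4 -225.9]
top b [413.2 205.4] [ 576.7 -270.2] centre [ 542.3 -228.9]
top c [410.48 230.33] [ 500.8 -262.2] centre [ 542.1 -227.9]
top d [384.93 227.47] [ 508.  -185.4] centre [ 542.4 -226.7]
scene a [267.1  293.85] [ 580.5 -188.1] centre [ 539.1 -222.4]
scene b [235.91 299.34] [ 573.1 -263.7] centre [ 538.7 -222.4]
scene c [233.07 273.39] [ 497.3 -256.7] centre [ 538.6 -222.3]
scene d [263.15 268.24] [ 504.5 -180.8] centre [ 538.9 -222.1]
t 23.53 pos [542.7 137.9 135.8] rot [-90.7    0.41  83.43] F [-0.9  0.4  0.4] w -0.1
total [-8.005  0.977 -1.901] [ 0.14 -0.27 -0.08] n 9.0 row [-0.89  0.11 -0.21  0.02 -0.03 -0.01]
```

View pics/f1.png

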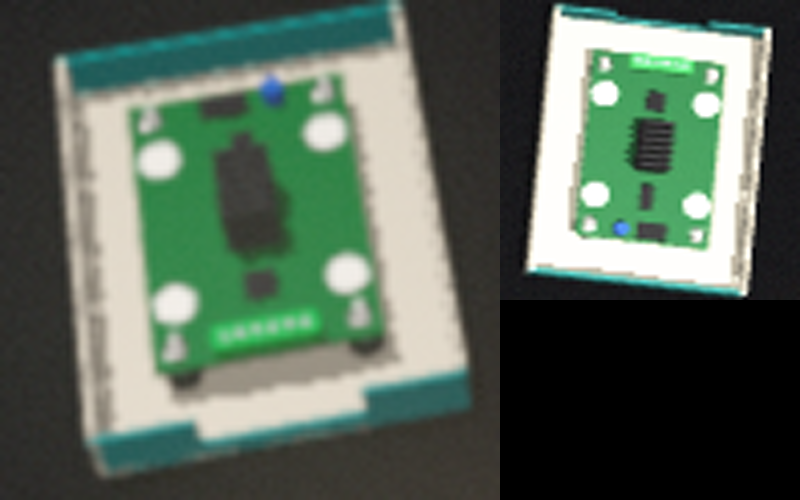

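The last picture, number 11, shows the board flat with all four pins standing out equally. In the scene view all four spots give the same centre to within 0.5 mm for one common height (29 mm), so no corner is left high. The arm is clear.

```bash
python3 -c "
from cell import finish_job,readout
print(readout.read_state()['clock']);print(finish_job())"
```

```text
23.5333
the job is handed in; nothing more can be done
None
```

The board is seated on all four standoffs with its terminal block towards the low opening, and I handed the job in at 23.5 s. I took it from the tray by its heat sink, laid it loosely over the posts, let go, and pressed the spots in the order a, b, c, d.

**Clicks:** Posts b, c and d showed a clear force drop and then went solid at about 21, 25 and 28 N. Post a showed no distinct force drop. I take it as clicked because its spot sank about 5.5 mm and it held solid at 23 N. The highest press reading was 27.7 N, below the 34 N limit.

**Final check:** The scene camera gives the same board centre from all four spots, within 0.5 mm, for one common height (29 mm). That means the board is flat. All four pins stand out equally, and the arm is well clear.

**What disagreed or went wrong:**
- The two cameras differ by about 3–4 mm in absolute position, so I aligned the board to the case within each view.
- The top view's final y positions scatter by about 3 mm between spots, which I put down to the white case upsetting the spot mask.
- My first approach to b drifted 13 mm sideways. The fingers touched the board beside the spot at about 8 N before I lifted and repositioned.

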